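Find the loaded parts tin by its weight and stow it in the desk drawer

ROBOT

A 6-joint arm with a two-finger parallel gripper is mounted at the origin on the work surface. World frame = base frame: x ahead of the robot, y to its left, z up, the work surface at z = 0. Lengths are in m, angles in degrees, forces in N, time in s.
With the tool pointing down it reaches from about 0.4 to 0.825 m from the base axis. Payload 7 kg.
Tool frame: the origin (TCP) lies midway between the tips of the shut fingers; the grasp point (between the pads) lies 19 mm behind it; z points along the fingers, x is the direction in which the jaws open and shut, and the axes are right-handed (so a half turn about z gives the same grasp; the last joint's range is limited). The gripper opens to 88 mm and grips with 3 to 60 N. Pads are 19 mm wide; open, the fingers measure 130 mm over their backs; the gripper's body (78 mm by 193 mm) begins 47 mm behind the grasp point.
Start: joints at [-60.728, 20.546, 0.682, 0, -70.136, -16.507], TCP at [0.149, -0.658, 0.227] pointing down, gripper open.
Joint ranges: [-176.03, 176.03], [-82.01, 121.73], [-58.28, 71.71], [-173.87, 95.51], [-174.79, -0.11], [-173.66, 173.66]. Speed limits (degrees/s): [136.94, 136.94, 172.46, 180, 180, 180].

INTERFACE

Orientations are given as [roll, pitch, yaw] about the fixed x, y, z axes, in that order (R = Rz(yaw) Ry(pitch) Rx(roll)).
In Python, from plant import * gives the robot as it stands. The module is installed in compiled form; this text tells all that it offers.
- The arm moves only by the shell command python3 -m pendant 'ROWS' [OPENING]. ROWS is JSON, a list that holds one entry, the list of rows, each a list of 6 numbers: the shift along the world's x, y, z in mm, then the turn, a rotation vector about the world's x, y, z in degrees. A call has 1 to 10 rows; each row is the pose to reach, as a shift and turn from the pose commanded when the call began; what a row does not reach only later rows make up. A row lasts 1/8 s, in which the tool goes at most 62.5 mm and 10.7 degrees, less where a joint would pass 70% of its speed; a pose out of reach is approached as far as the arm can. A call with a gripper value outside its range is refused whole. OPENING is the closure, from -1 (fully open) to 1 (shut), set as the call begins (- or left out, the last holds). The fingers move at their own pace and stop on an object; the grip force is fixed at half the most. Time passes only in rows, so rows that repeat a pose let the fingers close. It gives the time, the measured TCP pose, the force and the opening at its end, in the units of the state.
- get_obs(): the state, without advancing time (a new reading comes with each control period).
- snapshot(name): name is "scene" or "top"; returns a dict with "pixels" (480x640x3 uint8, red, green, blue), "depth" (480x640 float32, m along the optical axis (not along the pixel's ray), 0 where there is no reading), "fx", "fy", "cx", "cy" (pixels), "dist" ([k1, k2, p1, p2, k3] as OpenCV has them; the pictures are not rectified), "pose" (4x4, takes a point from camera to world coordinates). Camera axes: x right, y down, z forward; pixel columns grow to the right and rows downward; lengths in m; the calibration is good to about 2 mm. A picture is of the moment at which its call begins.
- close_job(): hands the job in, once; it reports no verdict.
The state is a dict: "clock": time; "joint_pos": joint angles; "qvel": joint speeds; "tau": joint torques, N m; "tool_pos": TCP position; "orientation": TCP orientation; "force": force on the tool from outside, world axes, zero at the start; "moment": the same for the moment, N m; "opening": finger opening in m.
Only numpy, scipy, OpenCV 4.12 (cv2) and the standard library are available. Lean on these libraries where they do the work, as an engineer would, in place of code of your own. Each camera call takes 0.05 s, during which the arm holds its last target. There are 200 camera calls.

TASK

Three identical closed tins stand on the desk and one of them is packed with steel gauge weights: lift each tin a few centimetres clear of the desk in turn, starting with the one on the robot's left and going to its right, feel its weight and set it back where it stood. Then stand the heavy tin upright in the open drawer of the small drawer box, let go of it, and push the drawer fully shut, without slamming it. Leave the two light tins standing in their places, do not drop or tip over any tin, and leave the mug, flask and mouse alone.

Things in the scene. Friction and masses are not known exactly. Their poses are not given: they have to be found in the camera images.
- tin_left: closed oblong bare-steel tin, 110 (x, long) x 46 (y) x 60 (z) mm, loose on the desk, rigid, lid fixed; origin at the centre of its underside. This is the tin farthest to the robot's left (+y). One of the three alike tins is loaded (0.58 to 0.77 kg in all, contents snug in the middle), the others weigh 0.17 to 0.24 kg; which one changes from start to start and only weight tells
- tin_middle: closed oblong bare-steel tin, 110 (x, long) x 46 (y) x 60 (z) mm, loose on the desk, rigid, lid fixed; origin at the centre of its underside. This is the middle one of the row. One of the three alike tins is loaded (0.58 to 0.77 kg in all, contents snug in the middle), the others weigh 0.17 to 0.24 kg; which one changes from start to start and only weight tells
- tin_right: closed oblong bare-steel tin, 110 (x, long) x 46 (y) x 60 (z) mm, loose on the desk, rigid, lid fixed; origin at the centre of its underside. This is the tin farthest to the robot's right (-y). One of the three alike tins is loaded (0.58 to 0.77 kg in all, contents snug in the middle), the others weigh 0.17 to 0.24 kg; which one changes from start to start and only weight tells
- drawer_box: fixed low grey desk drawer box, 230 (x, deep) x 200 (y, wide) x 100 (z, high) mm, with one drawer; origin on the desk under the middle of its front face; the box extends to its +x, the drawer comes out to its -x, roughly towards the robot
- tray (a joint): how far the drawer is out, in m: 0 fully shut, 0.18 fully out; it starts 0.145 to 0.175 out; it slides stiffly (about 1.2 N friction plus 4 N per m/s), stays where it is left, and does not spring back
- tray_floor (a point): centre of the drawer's inner floor, 15 mm above the desk, moving with the drawer; axes as the drawer box. Inner floor 195 (x) x 162 (y) mm; its four walls rise 40 mm above it, the front panel (inner face 102 mm to -x of this point) 74 mm. A standing tin passes under the box's top (underside 77 mm above the floor) as the drawer shuts
- tray_lip (a point): middle of the front face of the drawer's aluminium pull lip, 82 mm above the desk, moving with the drawer; the lip is 100 (y) x 10 (z) mm, stands 14 mm out from the drawer front and can be pushed to +x of the box to shut the drawer. The drawer front's upper edge is 89 mm above the desk
- mug: white mug, 80 mm across, 95 mm high, beyond the right tin, on the robot's right; not to be disturbed; origin at the centre of its underside
- flask: tall blue-grey drinking flask, 72 mm across, 230 mm high, on the robot's left; not to be disturbed; origin at the centre of its underside
- mouse: black computer mouse, 105 x 60 x 30 mm, on a black mat on the far side of the desk; not to be disturbed; origin at the centre of its underside

How it is judged:
By the outcome, as a careful person would: the job done as asked, in the order asked, and still so for the second after the job is handed in, with the robot touching nothing.
It also fails if it takes over 72 s, if anything falls off the work surface, if the arm or the gripper's body presses on something with over 40 N, if the wrist force passes 120 N, or if a joint passes its speed limit or range.

## Working session

There is one attempt and no reset: what is moved stays moved. The work goes in short steps, Python scripts to look and compute and a shell command to move; the robot and the scene stay as the last step left them, time stands still between calls to the robot, and variables do not carry over. Pictures are saved under pics/ and viewed, about 8 in all and at most 12, crops included, and the job is handed in when it is done.

```bash
mkdir -p pics; cat > h.py <<'E'
from plant import *
import numpy as np, cv2
def snap(n,tag):
    s=snapshot(n); np.savez(f'pics/{tag}.npz',**s); cv2.imwrite(f'pics/{tag}.png',s['pixels'][:,:,::-1]); return s
def load(tag): return dict(np.load(f'pics/{tag}.npz'))
def ray(s,u,v):
    K=np.array([[s['fx'],0,s['cx']],[0,s['fy'],s['cy']],[0,0,1]],float)
    p=cv2.undistortPoints(np.array([[[u,v]]],float),K,np.array(s['dist'],float))[0,0]
    return s['pose'][:3,3],s['pose'][:3,:3]@np.array([p[0],p[1],1])
def atz(s,u,v,z):
    o,d=ray(s,u,v); return o+d*(z-o[2])/d[2]
def dep(s,u,v):
    o,d=ray(s,u,v); return o+d*s['depth'][int(round(v)),int(round(u))]
E
python3 - <<'E'
from h import *
for n in('scene','top'):
    s=snap(n,n+'0'); print(n,s['pose'].round(3),s['fx'],s['dist'])
print(get_obs())
E
```

```text
scene [[ 0.045  0.797 -0.602  1.305]
 [ 0.999 -0.043  0.019 -0.019]
 [-0.011 -0.602 -0.798  1.05 ]
 [ 0.     0.     0.     1.   ]] 538.7253945384774 [-0.05550546  0.          0.          0.          0.        ]
top [[-0.018 -0.985  0.17   0.39 ]
 [-1.     0.021  0.013 -0.009]
 [-0.016 -0.169 -0.985  1.269]
 [ 0.     0.     0.     1.   ]] 510.6407351580689 [0.0324068 0.        0.        0.        0.       ]
{'clock': 0.1, 'joint_pos': array([-6.07277808e+01,  2.05866813e+01,  6.38807422e-01, -1.65361474e-02,
       -7.01362001e+01, -1.65057387e+01]), 'qvel': array([-0.02798129, -0.10956941,  0.02380985,  0.02659285, -0.06839787,
       -0.09632385]), 'tau': array([-2.06312514e-03, -5.84161663e+01,  2.93751776e+01,  7.01551393e+00,
        1.01268434e-02, -6.25587109e-05]), 'tool_pos': array([ 0.14901524, -0.65789559,  0.22572585]), 'orientation': array([-1.79991017e+02, -8.50263261e-02,  1.02760844e+02]), 'force': array([-0.05584831,  0.81179364,  0.39012635]), 'moment': array([ 0.0024099 , -0.00627757, -0.00396355]), 'opening': 0.08753658824316363}
```

View pics/scene0.png

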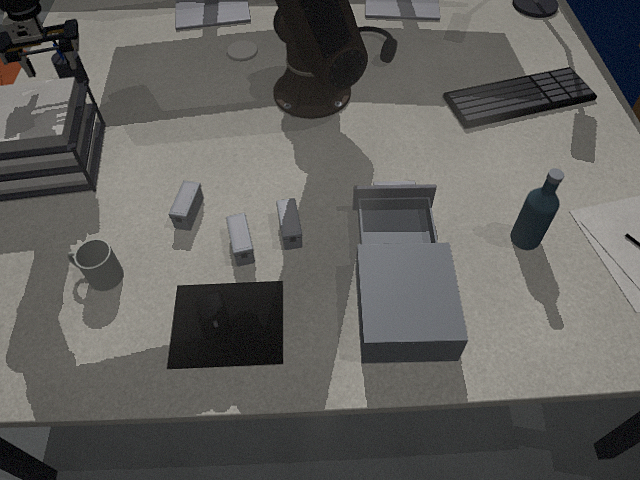

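View pics/top0.png

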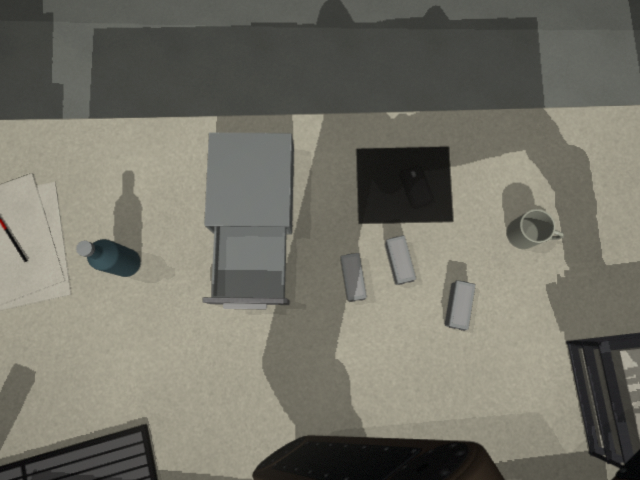

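The scene view shows tins at about (185,205), (240,237) and (289,223), the drawer at (395,215), the flask at (535,215) and the mug at (98,265). The top view shows the tins at (353,277), (400,260) and (460,305), and the drawer front at (246,301). I'll enlarge these.

```bash
python3 - <<'E'
from h import *
def crop(t,x0,y0,w,h,k): 
    c=cv2.imread(f'pics/{t}.png')[y0:y0+h,x0:x0+w]; return cv2.resize(c,None,fx=k,fy=k,interpolation=cv2.INTER_CUBIC)
cv2.imwrite('pics/c1.png',np.hstack([crop('top0',330,230,160,110,5)]))
cv2.imwrite('pics/c2.png',crop('scene0',160,170,160,110,5))
cv2.imwrite('pics/c3.png',np.hstack([crop('top0',195,215,105,100,3.8),crop('scene0',345,175,105,100,3.8)]))
s=load('top0');sc=load('scene0')
for p in[(353,265),(398,250),(461,292),(246,300),(250,180),(250,250),(350,340)]: print(p,dep(s,*p).round(3))
for p in[(181,195),(288,212),(236,228),(395,188),(408,290),(300,170)]: print(p,dep(sc,*p).round(3))
E
```

```text
(353, 265) [ 0.547 -0.072  0.059]
(398, 250) [ 0.58  -0.18   0.063]
(461, 292) [ 0.478 -0.324  0.057]
(246, 300) [0.467 0.179 0.088]
(250, 180) [0.75  0.169 0.1  ]
(250, 250) [0.595 0.181 0.015]
(350, 340) [ 0.371 -0.062 -0.003]
(181, 195) [ 0.442 -0.33   0.062]
(288, 212) [ 0.509 -0.071  0.061]
(236, 228) [ 0.551 -0.191  0.062]
(395, 188) [0.473 0.184 0.089]
(408, 290) [0.756 0.173 0.098]
(300, 170) [ 0.316 -0.041 -0.003]
```

View pics/c1.png

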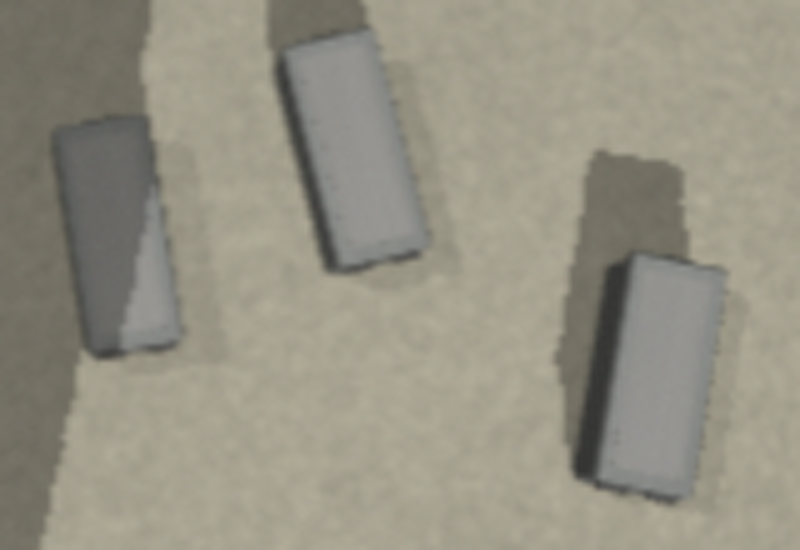

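View pics/c2.png

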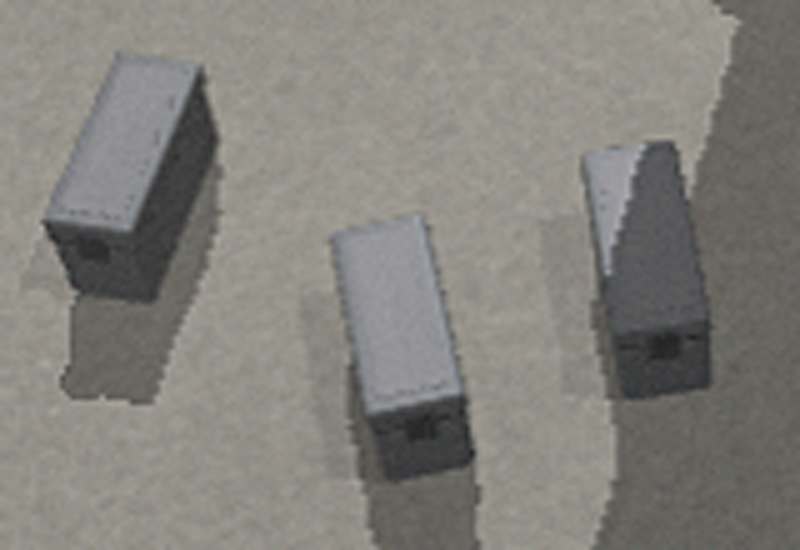

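View pics/c3.png

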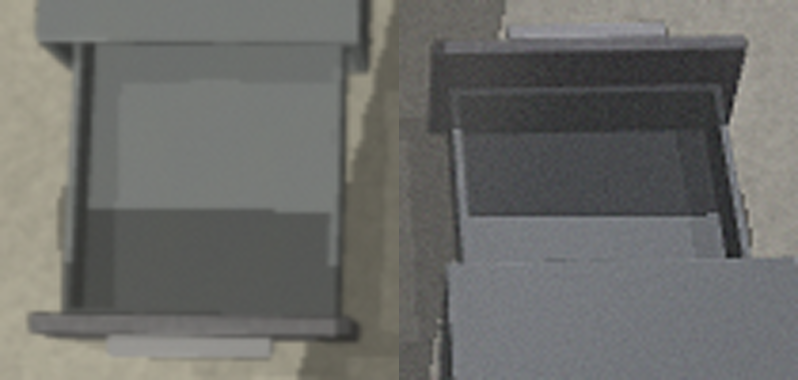

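The crops show all the corners of the tin tops clearly, and the drawer front panel, lip and inner walls too. Next I triangulate the corners.

```bash
python3 - <<'E'
from h import *
T=load('top0');S=load('scene0')
def tri(a,b):
    o1,d1=ray(T,*a);o2,d2=ray(S,*b)
    t=np.linalg.lstsq(np.c_[d1,-d2],o2-o1,rcond=None)[0]
    p,q=o1+d1*t[0],o2+d2*t[1]; return (p+q)/2,np.linalg.norm(p-q)
c=lambda p,x,y,k:(p[0]/k+x-.4,p[1]/k+y-.4)
top={'L':[(55,130),(148,116),(181,340),(90,348)],'M':[(285,52),(372,30),(426,240),(338,262)],'R':[(630,256),(724,268),(690,497),(598,484)]}
sc={'L':[(708,320),(614,336),(583,153),(675,143)],'M':[(462,392),(368,412),(333,235),(420,215)],'R':[(133,228),(45,218),(118,55),(203,67)]}
for k in top:
    r=[tri(c(a,330,230,5),c(b,160,170,5)) for a,b in zip(top[k],sc[k])]
    P=np.array([x[0] for x in r]); m=P.mean(0)
    d=(P[0]+P[1]-P[2]-P[3])/2; w=(P[0]+P[3]-P[1]-P[2])/2
    print(k,m.round(4),'yaw',np.degrees(np.arctan2(d[1],d[0])).round(1),'len',np.linalg.norm(d).round(3),np.linalg.norm(w).round(3),'res',[round(x[1],4) for x in r],P[:,2].round(3))
# drawer
for n,a,b in[('panelL',(30,327),(745,38)),('panelR',(352,333),(432,40)),]:
    print(n,tri(c(a,195,215,3.8),c((b[0]-399,b[1]),345,175,3.8)))
for p in[(108,350),(270,352)]: print('lip',atz(T,*c(p,195,215,3.8),.082).round(4))
for p in[(511,27),(664,25)]: print('lip sc',atz(S,*c((p[0]-399,p[1]),345,175,3.8),.087).round(4))
for p in[(38,42),(365,44)]: print('boxfront',atz(T,*c(p,195,215,3.8),.1).round(4))
for p in[(448,262),(798,258)]: print('boxfront sc',atz(S,*c((p[0]-399,p[1]),345,175,3.8),.1).round(4))
for p in[(208,132),(293,133)]: print('boxback',atz(T,*p,.1).round(4))
for p in[(358,245),(447,243),(361,346),(465,342)]: print('box sc top',atz(S,*p,.1).round(4))
for p in[(536,178),(523,240)]:print('flask',atz(S,*p,.23).round(3),atz(S,*p,0).round(3))
for p in[(100,250)]:print('mug',atz(S,*p,.095).round(3))
E
```

```text
L [ 0.5205 -0.0708  0.0575] yaw 7.2 len 0.107 0.044 res [np.float64(0.0011), np.float64(0.0028), np.float64(0.0003), np.float64(0.0016)] [0.057 0.056 0.058 0.059]
M [ 0.5599 -0.1851  0.0593] yaw 11.9 len 0.104 0.043 res [np.float64(0.001), np.float64(0.0013), np.float64(0.0004), np.float64(0.0011)] [0.058 0.059 0.06  0.06 ]
R [ 0.4484 -0.322   0.0585] yaw -11.6 len 0.108 0.043 res [np.float64(0.0005), np.float64(0.0013), np.float64(0.0015), np.float64(0.0027)] [0.06  0.062 0.058 0.054]
panelL (array([0.46749218, 0.28027465, 0.08934787]), np.float64(0.002570251937249938))
panelR (array([0.45979819, 0.0846961 , 0.09076332]), np.float64(0.002339959963879495))
lip [0.4529 0.2329 0.082 ]
lip [0.4498 0.1342 0.082 ]
lip sc [0.4483 0.1368 0.087 ]
lip sc [0.4517 0.2332 0.087 ]
boxfront [0.6416 0.2752 0.1   ]
boxfront [0.6361 0.0735 0.1   ]
boxfront sc [0.6359 0.0802 0.1   ]
boxfront sc [0.6438 0.2794 0.1   ]
boxback [0.8725 0.2712 0.1   ]
boxback [0.8653 0.0658 0.1   ]
box sc top [0.6397 0.0809 0.1   ]
box sc top [0.6448 0.2735 0.1   ]
box sc top [0.8737 0.0664 0.1   ]
box sc top [0.8764 0.2654 0.1   ]
flask [0.583 0.448 0.23 ] [0.38  0.579 0.   ]
flask [0.736 0.378 0.23 ] [0.577 0.489 0.   ]
mug [ 0.62  -0.481  0.095]
```

```bash
python3 -m pendant '[[[8,13,0,0,0,0],[24,38,0,0,0,-1],[48,76,0,0,0,-1],[78,123,-5,0,0,-2],[110,173,-10,0,0,-2],[142,224,-15,0,0,-3],[174,275,-20,0,0,-3],[206,326,-25,0,0,-4],[239,377,-30,0,0,-4],[271,428,-35,0,0,-5]]]' -1 && python3 -m pendant '[[[32,51,-10,0,0,0],[60,95,-25,0,0,-0.6],[82,130,-45,0,0,-0.6],[95,150,-65,0,0,-0.6],[100,158,-80,0,0,-0.6],[100.5,159,-87,0,0,-0.6],[100.5,159,-87,0,0,-0.6]]]'
python3 -c "
from h import *
o=get_obs();print(o['tool_pos'].round(4),o['orientation'].round(2),o['joint_pos'].round(1),o['force'].round(2));snap('scene','s1')
c=cv2.imread('pics/s1.png')[140:290,150:350];cv2.imwrite('pics/s1c.png',cv2.resize(c,None,fx=4,fy=4))"
```

```text
clock: 1.35
tool_pos: [0.4206, -0.2279, 0.1917]
orientation: [179.9, 0.0, 97.8]
force: [0.4, -0.0, -0.1]
opening: 0.088
clock: 2.22
tool_pos: [0.5199, -0.0718, 0.1044]
orientation: [-179.9, 0.0, 97.1]
force: [-0.5, -0.9, -0.1]
opening: 0.0876
[ 0.5199 -0.0718  0.1044] [-1.7995e+02  1.0000e-02  9.7140e+01] [ 13.6  13.2 -27.5  -0.  -49.4 -96.4] [-0.48 -0.9  -0.11]
```

View pics/s1c.png

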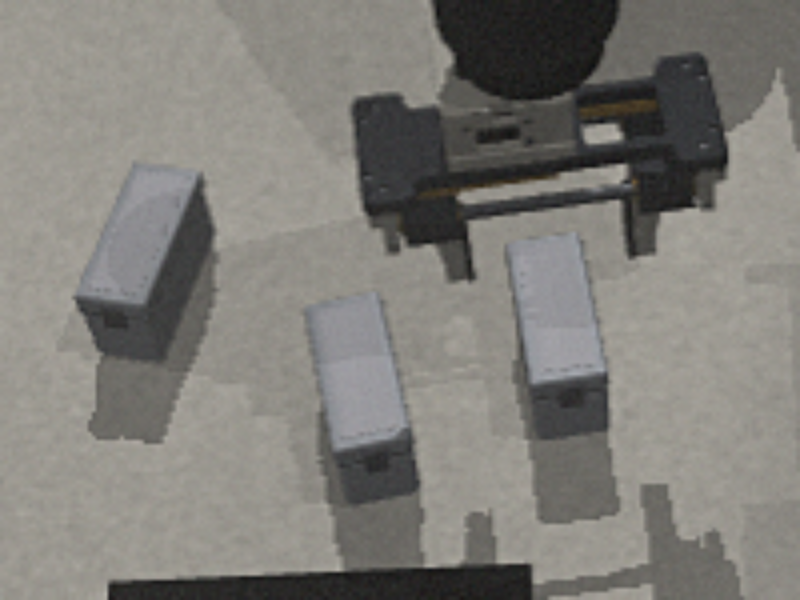

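The crop shows the fingers (tips at about (460,275) and (640,250)) straddling the left tin, centred at about (558,315), so I descend and grip.

```bash
python3 -m pendant '[[[0,1,-15,0,0,0],[0,1,-40,0,0,0],[0,1,-65,0,0,0],[0,1,-80,0,0,0],[0,1,-84,0,0,0],[0,1,-84,0,0,0]]]' && python3 -m pendant '[[[0,0,0,0,0,0],[0,0,0,0,0,0],[0,0,0,0,0,0],[0,0,0,0,0,0],[0,0,0,0,0,0],[0,0,0,0,0,0]]]' 1
```

```text
clock: 3.02
tool_pos: [0.5209, -0.0704, 0.0208]
orientation: [180.0, 0.0, 97.2]
force: [0.2, -0.7, 0.1]
opening: 0.0875
clock: 3.78
tool_pos: [0.5206, -0.0703, 0.0207]
orientation: [180.0, 0.0, 97.2]
force: [-0.6, -0.8, 2.9]
opening: 0.0453
```

```bash
python3 -m pendant '[[[0,0,4,0,0,0],[0,0,14,0,0,0],[0,0,28,0,0,0],[0,0,40,0,0,0],[0,0,47,0,0,0],[0,0,50,0,0,0],[0,0,50,0,0,0],[0,0,50,0,0,0],[0,0,50,0,0,0],[0,0,50,0,0,0]]]' && python3 -m pendant '[[[0,0,0,0,0,0],[0,0,0,0,0,0]]]' && python3 -m pendant '[[[0,0,-5,0,0,0],[0,0,-16,0,0,0],[0,0,-29,0,0,0],[0,0,-39,0,0,0],[0,0,-45,0,0,0],[0,0,-48,0,0,0],[0,0,-49.5,0,0,0],[0,0,-50,0,0,0],[0,0,-50,0,0,0]]]'
```

```text
clock: 5.03
tool_pos: [0.5205, -0.0703, 0.0703]
orientation: [-180.0, 0.0, 97.2]
force: [0.1, -0.6, -2.1]
opening: 0.046
clock: 5.28
tool_pos: [0.5206, -0.0703, 0.0705]
orientation: [-180.0, 0.0, 97.2]
force: [-0.0, 0.3, -1.7]
opening: 0.0458
clock: 6.4
tool_pos: [0.5208, -0.0703, 0.0208]
orientation: [180.0, -0.0, 97.2]
force: [0.4, 0.0, -1.4]
opening: 0.0455
```

Left tin weighs about 1.9 N, so it's light. I release it and go to the middle tin.

```bash
python3 -m pendant '[[[0,0,-0.7,0,0,0],[0,0,-0.7,0,0,0]]]' && python3 -m pendant '[[[0,0,0,0,0,0],[0,0,0,0,0,0],[0,0,0,0,0,0],[0,0,0,0,0,0],[0,0,5,0,0,0],[0,0,20,0,0,0],[0,0,45,0,0,0],[0,0,70,0,0,0],[0,0,85,0,0,0],[2,-5,90,0,0,0]]]' -1 && python3 -m pendant '[[[7,-20,0,0,0,1],[17,-50,0,0,0,2],[27,-80,0,0,0,4],[34,-101,-5,0,0,4.7],[37,-109,-20,0,0,4.7],[37.5,-110,-45,0,0,4.7],[37.5,-110,-70,0,0,4.7],[37.5,-110,-85,0,0,4.7],[37.5,-110,-89.5,0,0,4.7],[37.5,-110,-89.5,0,0,4.7]]]' && python3 -m pendant '[[[0,0,0,0,0,0],[0,0,0,0,0,0],[0,0,0,0,0,0],[0,0,0,0,0,0],[0,0,0,0,0,0],[0,0,0,0,0,0]]]' 1
```

```text
clock: 6.65
tool_pos: [0.5208, -0.0702, 0.0207]
orientation: [180.0, 0.0, 97.2]
force: [-1.7, 1.0, 4.4]
opening: 0.0456
clock: 7.9
tool_pos: [0.5231, -0.0752, 0.1112]
orientation: [179.9, -0.0, 97.2]
force: [-0.1, -0.4, -0.5]
opening: 0.0878
clock: 9.15
tool_pos: [0.5603, -0.1852, 0.0204]
orientation: [-180.0, 0.0, 101.9]
force: [0.6, 0.0, 0.8]
opening: 0.0874
clock: 9.9
tool_pos: [0.5602, -0.1854, 0.0205]
orientation: [180.0, 0.0, 101.9]
force: [-0.3, 0.1, 1.4]
opening: 0.0458
```

```bash
python3 -m pendant '[[[0,0,4,0,0,0],[0,0,14,0,0,0],[0,0,28,0,0,0],[0,0,40,0,0,0],[0,0,47,0,0,0],[0,0,50,0,0,0],[0,0,50,0,0,0],[0,0,50,0,0,0],[0,0,50,0,0,0],[0,0,50,0,0,0]]]' && python3 -m pendant '[[[0,0,0,0,0,0],[0,0,0,0,0,0]]]' && python3 -m pendant '[[[0,0,-5,0,0,0],[0,0,-16,0,0,0],[0,0,-29,0,0,0],[0,0,-39,0,0,0],[0,0,-45,0,0,0],[0,0,-48,0,0,0],[0,0,-49.5,0,0,0],[0,0,-50,0,0,0],[0,0,-50.3,0,0,0],[0,0,-50.3,0,0,0]]]'
```

```text
clock: 11.15
tool_pos: [0.56, -0.1853, 0.0701]
orientation: [-180.0, -0.0, 101.9]
force: [0.8, -0.8, -1.8]
opening: 0.046
clock: 11.4
tool_pos: [0.5601, -0.1853, 0.0703]
orientation: [180.0, -0.0, 101.9]
force: [-0.6, 0.1, -2.6]
opening: 0.046
clock: 12.65
tool_pos: [0.5604, -0.1853, 0.0205]
orientation: [180.0, 0.0, 101.9]
force: [-0.7, -0.2, 0.9]
opening: 0.0462
```

Middle tin is also light, at about 2.2 N. Next is the right tin.

```bash
python3 -m pendant '[[[0,0,-0.2,0,0,0],[0,0,0,0,0,0],[0,0,0,0,0,0],[0,0,0,0,0,0],[0,0,5,0,0,0],[0,0,20,0,0,0],[0,0,45,0,0,0],[0,0,70,0,0,0],[0,0,85,0,0,0],[-4,-5,90,0,0,0]]]' -1 && python3 -m pendant '[[[-20,-25,0,0,0,-4],[-45,-55,0,0,0,-10],[-70,-86,0,0,0,-16],[-92,-113,0,0,0,-21],[-104,-127,-5,0,0,-23.5],[-107.5,-131.5,-25,0,0,-23.5],[-107.5,-131.5,-55,0,0,-23.5],[-107.5,-131.5,-80,0,0,-23.5],[-107.5,-131.5,-89,0,0,-23.5],[-107.5,-131.5,-89.5,0,0,-23.5]]]' && python3 -m pendant '[[[0,0,0,0,0,0],[0,0,0,0,0,0],[0,0,0,0,0,0],[0,0,0,0,0,0],[0,0,0,0,0,0],[0,0,0,0,0,0]]]' 1
```

```text
clock: 13.9
tool_pos: [0.5567, -0.1903, 0.1114]
orientation: [179.9, 0.0, 101.9]
force: [-0.4, 0.3, -0.3]
opening: 0.0879
clock: 15.15
tool_pos: [0.4484, -0.3217, 0.02]
orientation: [-179.9, -0.0, 78.4]
force: [-1.3, -0.3, 0.3]
opening: 0.0876
clock: 15.9
tool_pos: [0.4488, -0.322, 0.0208]
orientation: [180.0, 0.0, 78.4]
force: [-0.3, -0.8, 2.3]
opening: 0.0461
```

```bash
python3 -m pendant '[[[0,0,4,0,0,0],[0,0,14,0,0,0],[0,0,28,0,0,0],[0,0,40,0,0,0],[0,0,47,0,0,0],[0,0,50,0,0,0],[0,0,50,0,0,0],[0,0,50,0,0,0],[0,0,50,0,0,0],[0,0,50,0,0,0]]]' && python3 -m pendant '[[[0,0,0,0,0,0],[0,0,0,0,0,0]]]' && python3 -m pendant '[[[0,0,-5,0,0,0],[0,0,-16,0,0,0],[0,0,-29,0,0,0],[0,0,-39,0,0,0],[0,0,-45,0,0,0],[0,0,-48,0,0,0],[0,0,-49.5,0,0,0],[0,0,-50,0,0,0],[0,0,-50.3,0,0,0],[0,0,-50.3,0,0,0]]]'
```

```text
clock: 17.15
tool_pos: [0.4485, -0.3218, 0.0703]
orientation: [-180.0, -0.0, 78.4]
force: [-0.1, 0.6, -4.8]
opening: 0.0461
clock: 17.4
tool_pos: [0.4486, -0.3218, 0.0705]
orientation: [-180.0, -0.0, 78.4]
force: [0.0, -0.3, -5.0]
opening: 0.0461
clock: 18.65
tool_pos: [0.4488, -0.3219, 0.0208]
orientation: [180.0, 0.0, 78.4]
force: [-2.7, 1.1, 1.7]
opening: 0.0456
```

The right tin is the heavy one, at about 5 N. I release it where it stood, look at the scene while holding still, then regrip.

```bash
python3 -m pendant '[[[0,0,0,0,0,0],[0,0,0,0,0,0],[0,0,0,0,0,0],[0,0,0,0,0,0],[0,0,0,0,0,0],[0,0,0,0,0,0]]]' -1 && python3 -m pendant '[[[0,0,0,0,0,0],[0,0,0,0,0,0],[0,0,0,0,0,0],[0,0,0,0,0,0],[0,0,0,0,0,0],[0,0,0,0,0,0]]]' 1
python3 -c "
from h import *
print(get_obs()['joint_pos'].round(1));s=snap('scene','s2');T=snap('top','t2')
cv2.imwrite('pics/s2c.png',np.hstack([cv2.resize(cv2.imread('pics/s2.png')[150:290,140:340],None,fx=2,fy=2),cv2.resize(cv2.imread('pics/t2.png')[210:350,320:520],None,fx=2,fy=2)]))"
```

```text
clock: 19.4
tool_pos: [0.4486, -0.3218, 0.0202]
orientation: [-180.0, -0.0, 78.4]
force: [0.4, 0.2, 1.2]
opening: 0.0875
clock: 20.15
tool_pos: [0.4486, -0.3218, 0.0203]
orientation: [-180.0, 0.0, 78.4]
force: [-0.7, -0.3, 0.5]
opening: 0.0458
[-15.3  21.9 -28.8   0.  -39.3 -86.3]
```

View pics/s2c.png

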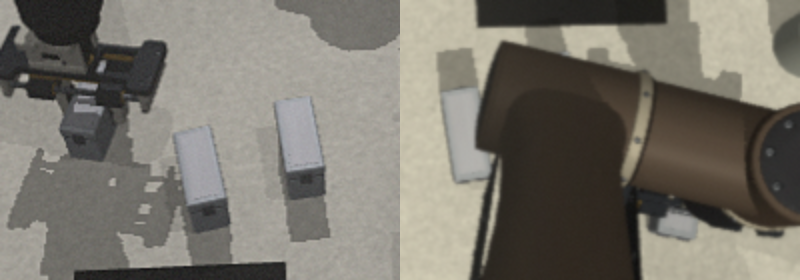

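The crop shows the two light tins in place and the gripper on the right one. The elbow is offset sideways, so I check arm clearance to the flask by rotating the arm's depth cloud to the drawer azimuth.

```bash
python3 - <<'E'
from h import *
def cloud(s):
    v,u=np.mgrid[0:480:2,0:640:2]; K=np.array([[s['fx'],0,s['cx']],[0,s['fy'],s['cy']],[0,0,1]],float)
    uv=np.c_[u.ravel(),v.ravel()].astype(float); p=cv2.undistortPoints(uv[:,None],K,s['dist'].astype(float))[:,0]
    d=s['depth'][v,u].ravel(); P=np.c_[p*d[:,None],d]@s['pose'][:3,:3].T+s['pose'][:3,3]; return P[d>0]
A=np.vstack([cloud(load('scene0')),cloud(load('top0'))])
f=A[(A[:,0]>.45)&(A[:,0]<.75)&(A[:,1]>.35)&(A[:,1]<.6)&(A[:,2]>.03)]
print('flask',f.min(0).round(3),f.max(0).round(3), np.median(f,0).round(3))
B=np.vstack([cloud(load('s2')),cloud(load('t2'))])
a=np.radians(54);R=np.array([[np.cos(a),-np.sin(a)],[np.sin(a),np.cos(a)]])
B=B[(B[:,2]>.12)&(B[:,0]>.25)&(B[:,1]>-.5)]; Q=B.copy(); Q[:,:2]=B[:,:2]@R.T
for z in np.arange(.1,.8,.05):
    q=Q[(Q[:,2]>=z)&(Q[:,2]<z+.05)]
    if len(q): print(round(z,2),len(q),q.min(0)[:2].round(2),q.max(0)[:2].round(2),'dist to flask',np.hypot(q[:,0]-.58,q[:,1]-.455).min().round(3))
E
```

```text
flask [0.536 0.454 0.03 ] [0.611 0.524 0.233] [0.582 0.479 0.145]
0.1 531 [-0.1   0.08] [0.61 0.79] dist to flask 0.208
0.15 365 [-0.09  0.15] [0.58 0.78] dist to flask 0.245
0.2 289 [-0.08  0.15] [0.57 0.77] dist to flask 0.238
0.25 223 [0.48 0.14] [0.57 0.22] dist to flask 0.236
0.3 202 [0.47 0.14] [0.57 0.23] dist to flask 0.234
0.35 506 [0.33 0.13] [0.57 0.4 ] dist to flask 0.169
0.4 2866 [0.33 0.14] [0.57 0.4 ] dist to flask 0.169
0.45 1919 [0.29 0.13] [0.57 0.35] dist to flask 0.21
0.5 924 [0.25 0.22] [0.4  0.33] dist to flask 0.242
0.55 523 [0.23 0.2 ] [0.37 0.31] dist to flask 0.279
0.6 647 [0.22 0.18] [0.34 0.28] dist to flask 0.317
0.65 984 [0.18 0.15] [0.31 0.26] dist to flask 0.355
0.7 1186 [0.13 0.12] [0.28 0.3 ] dist to flask 0.399
0.75 1990 [0.07 0.12] [0.26 0.31] dist to flask 0.438
```

The arm would clear the flask by about 0.13 m beyond its radius. I carry the heavy tin to above the drawer.

```bash
python3 -m pendant '[[[0,0,4,0,0,0],[0,0,14,0,0,0],[0,0,30,0,0,0],[0,0,50,0,0,0],[0,0,75,0,0,0],[0,0,100,0,0,0],[0,0,120,0,0,0],[0,0,133,0,0,0],[0,0,139,0,0,0],[0,0,140,0,0,0]]]' && python3 -m pendant '[[[2,10,0,0,0,0],[6,30,0,0,0,0.6],[13,60,0,0,0,1],[21,100,0,0,0,2],[31,145,0,0,0,3],[41,195,0,0,0,4],[52,245,0,0,0,5],[63,295,0,0,0,6],[72,340,0,0,0,6.5],[81,380,0,0,0,7]]]' && python3 -m pendant '[[[7,35,0,0,0,1],[14,65,0,0,0,2],[18,87,0,0,0,2.4],[22,103,0,0,0,2.4],[24,113,0,0,0,2.4],[25,119,0,0,0,2.4],[25.5,122,0,0,0,2.4],[25.5,122,0,0,0,2.4],[25.5,122,0,0,0,2.4]]]'
python3 -c "
from h import *
print(get_obs()['joint_pos'].round(1));snap('scene','s3');snap('top','t3')
cv2.imwrite('pics/s3c.png',np.hstack([cv2.resize(cv2.imread('pics/s3.png')[110:290,330:480],None,fx=2.6,fy=2.6),cv2.resize(cv2.imread('pics/t3.png')[180:360,180:330],None,fx=2.6,fy=2.6)]))"
```

```text
clock: 21.5
tool_pos: [0.4485, -0.3217, 0.1603]
orientation: [-180.0, -0.0, 78.4]
force: [0.1, -0.7, -5.6]
opening: 0.0459
clock: 22.75
tool_pos: [0.5291, 0.0604, 0.1596]
orientation: [-179.9, 0.0, 85.4]
force: [1.2, -0.0, -4.2]
opening: 0.0459
clock: 23.88
tool_pos: [0.555, 0.1798, 0.1603]
orientation: [-180.0, 0.0, 87.7]
force: [0.6, -0.0, -5.0]
opening: 0.0458
[  37.1   15.   -16.4   -0.   -58.6 -129.4]
```

View pics/s3c.png

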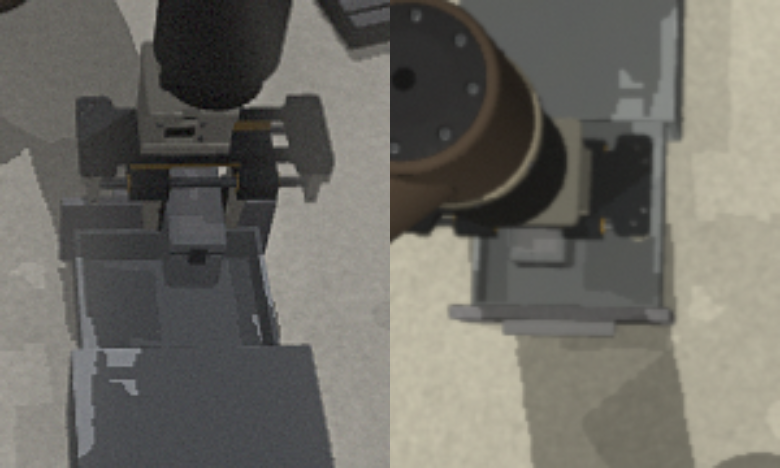

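The crop shows the tin centred between the tray walls, clear of both the front panel and the box front. I lower it.

```bash
python3 -m pendant '[[[0,0,-5,0,0,0],[0,0,-18,0,0,0],[0,0,-38,0,0,0],[0,0,-60,0,0,0],[0,0,-82,0,0,0],[0,0,-100,0,0,0],[0,0,-111,0,0,0],[0,0,-117,0,0,0],[0,0,-120,0,0,0],[0,0,-120,0,0,0]]]' && python3 -m pendant '[[[0,0,-1,0,0,0],[0,0,-2,0,0,0],[0,0,-3,0,0,0],[0,0,-3.7,0,0,0],[0,0,-3.7,0,0,0]]]'
```

```text
clock: 25.22
tool_pos: [0.5553, 0.1803, 0.0405]
orientation: [180.0, -0.0, 87.8]
force: [0.3, 0.6, -5.4]
opening: 0.0459
clock: 25.85
tool_pos: [0.5551, 0.1802, 0.0365]
orientation: [-180.0, 0.0, 87.8]
force: [-0.0, -1.0, -6.0]
opening: 0.0461
```

```bash
python3 -m pendant '[[[0,0,-0.5,0,0,0],[0,0,-1,0,0,0],[0,0,-1,0,0,0]]]' && python3 -m pendant '[[[0,0,-0.3,0,0,0],[0,0,-0.5,0,0,0],[0,0,-0.5,0,0,0]]]'
```

```text
clock: 26.22
tool_pos: [0.5551, 0.1802, 0.0355]
orientation: [-180.0, 0.0, 87.8]
force: [-0.2, -0.3, -5.7]
opening: 0.046
clock: 26.6
tool_pos: [0.5552, 0.1802, 0.0353]
orientation: [180.0, -0.0, 87.8]
force: [-1.3, -0.5, -2.5]
opening: 0.0459
```

```bash
python3 -m pendant '[[[0,0,-0.4,0,0,0],[0,0,-0.4,0,0,0]]]' && python3 -m pendant '[[[0,0,0,0,0,0],[0,0,0,0,0,0],[0,0,0,0,0,0],[0,0,0,0,0,0],[0,0,0,0,0,0],[0,0,4,0,0,0],[0,0,16,0,0,0],[0,0,36,0,0,0],[0,0,62,0,0,0],[0,0,88,0,0,0]]]' -1 && python3 -m pendant '[[[0,0,22,0,0,0],[-5,0,34,0,0,0],[-20,0,38,0,0,0],[-45,1,38,0,0,0],[-75,2,38,0,0,0],[-105,3,38,0,0,0],[-135,4,38,0,0,0],[-153,5,38,0,0,0],[-160,5,38,0,0,0],[-160,5,38,0,0,0]]]' 1
python3 -c "
from h import *
snap('scene','s4');snap('top','t4')
cv2.imwrite('pics/s4c.png',np.hstack([cv2.resize(cv2.imread('pics/s4.png')[110:290,330:480],None,fx=2.6,fy=2.6),cv2.resize(cv2.imread('pics/t4.png')[180:360,180:330],None,fx=2.6,fy=2.6)]))"
```

```text
clock: 26.85
tool_pos: [0.5555, 0.1802, 0.0353]
orientation: [180.0, -0.0, 87.8]
force: [0.0, -1.4, 3.0]
opening: 0.0459
clock: 28.1
tool_pos: [0.5552, 0.1802, 0.1244]
orientation: [180.0, -0.0, 87.8]
force: [0.4, -0.1, -0.0]
opening: 0.0877
clock: 29.35
tool_pos: [0.3951, 0.1855, 0.1608]
orientation: [180.0, -0.0, 87.8]
force: [-0.2, 0.2, 0.2]
opening: 0.0005
```

View pics/s4c.png

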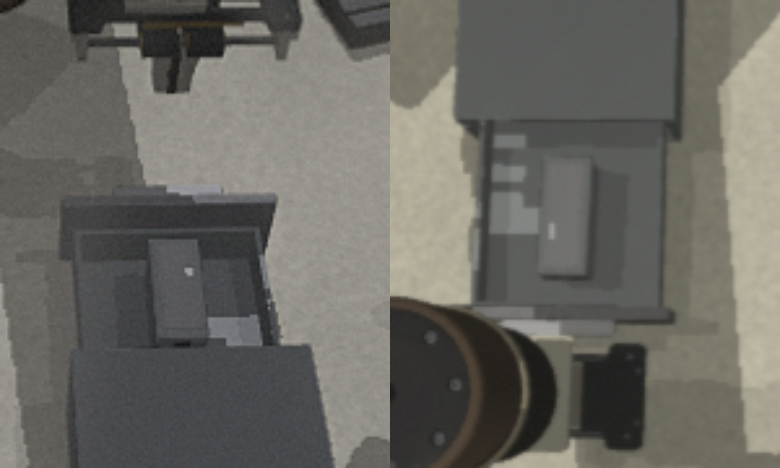

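The tin stands upright in the tray (top view crop at (565,217)) and the closed fingers are in front of the lip. I lower them and start pushing.

```bash
python3 -m pendant '[[[0,0,-8,0,0,0],[0,0,-28,0,0,0],[0,0,-55,0,0,0],[0,0,-80,0,0,0],[0,0,-95,0,0,0],[0,0,-99,0,0,0],[0,0,-99,0,0,0]]]' && python3 -m pendant '[[[5,0,0,0,0,0],[14,0,0,0,0,0],[24,-1,0,0,0,0],[34,-1,0,0,0,0],[40,-1,0,0,0,0],[45,-1,0,0,0,0],[49,-2,0,0,0,0],[54,-2,0,0,0,0],[60,-2,0,0,0,0],[67,-2,0,0,0,0]]]' && python3 -m pendant '[[[9,0,0,0,0,0],[19,0,0,0,0,0],[29,-1,0,0,0,0],[39,-1,0,0,0,0],[49,-2,0,0,0,0],[59,-2,0,0,0,0],[69,-3,0,0,0,0],[79,-3,0,0,0,0],[89,-4,0,0,0,0],[98,-4,0,0,0,0]]]'
```

```text
clock: 30.32
tool_pos: [0.3953, 0.185, 0.0614]
orientation: [-180.0, 0.0, 87.7]
force: [0.1, -0.4, -0.3]
opening: 0.0006
clock: 31.58
tool_pos: [0.4622, 0.1829, 0.0615]
orientation: [-180.0, 0.0, 87.8]
force: [-2.2, -1.0, -0.0]
opening: 0.0005
clock: 32.83
tool_pos: [0.5607, 0.179, 0.0616]
orientation: [-180.0, 0.0, 87.8]
force: [-1.1, -0.4, 0.9]
opening: 0.0008
```

```bash
python3 -m pendant '[[[6,0,0,0,0,0],[11,0,0,0,0,0],[15,-1,0,0,0,0],[18,-1,0,0,0,0],[21,-1,0,0,0,0],[24,-1,0,0,0,0],[27,-1,0,0,0,0],[30,-1,0,0,0,0],[33,-1,0,0,0,0],[35,-1,0,0,0,0]]]' && python3 -c "
from h import *
s=snap('scene','s5');print(get_obs()['force'])
cv2.imwrite('pics/s5c.png',cv2.resize(cv2.imread('pics/s5.png')[150:370,330:480],None,fx=2.7,fy=2.7))"
```

```text
clock: 34.08
tool_pos: [0.5953, 0.1782, 0.0617]
orientation: [180.0, -0.0, 87.8]
force: [-1.4, -0.9, -0.4]
opening: 0.0004
[ 0.09177696 -0.07596944 -0.35111797]
```

View pics/s5c.png

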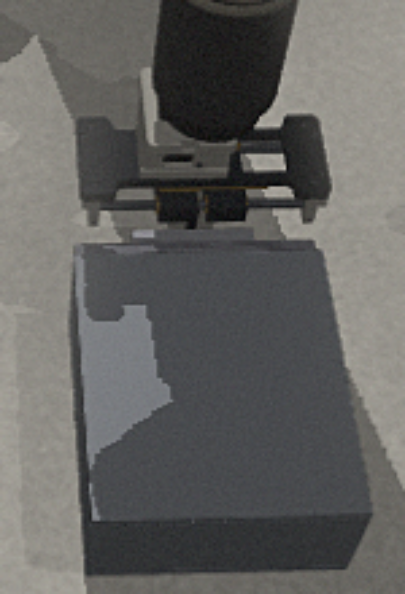

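The drawer is nearly shut, with the panel top strip just visible at about (195,243). I continue gently until the force rises.

```bash
python3 -m pendant '[[[1,0,0,0,0,0],[2.5,0,0,0,0,0],[4,0,0,0,0,0],[5.5,0,0,0,0,0],[7,0,0,0,0,0]]]' && python3 -m pendant '[[[1,0,0,0,0,0],[2,0,0,0,0,0],[3,0,0,0,0,0]]]' && python3 -m pendant '[[[1,0,0,0,0,0],[2,0,0,0,0,0],[3,0,0,0,0,0]]]'
```

```text
clock: 34.75
tool_pos: [0.6004, 0.1781, 0.0616]
orientation: [-179.8, 0.0, 87.8]
force: [-13.2, 3.0, 9.4]
opening: -0.0
clock: 35.12
tool_pos: [0.6005, 0.178, 0.0616]
orientation: [-179.6, 0.1, 87.8]
force: [-25.4, 6.0, 17.7]
opening: 0.0005
clock: 35.5
tool_pos: [0.6005, 0.1779, 0.0616]
orientation: [-179.3, 0.1, 87.7]
force: [-37.9, 9.2, 27.1]
opening: 0.0002
```

The drawer is at its stop: position fixed at 0.6005 while the force rises. I back off at once.

```bash
python3 -m pendant '[[[-5,0,0,0,0,0],[-9,0,0,0,0,0],[-14,0,0,0,0,0],[-24,0,0,0,0,0],[-44,0,0,0,0,0],[-70,0,5,0,0,0],[-95,0,20,0,0,0],[-110,0,50,0,0,0],[-120,0,80,0,0,0],[-125,0,90,0,0,0]]]' && python3 -m pendant '[[[0,0,0,0,0,0],[0,0,0,0,0,0],[0,0,0,0,0,0]]]'
python3 -c "
from h import *
s=snap('scene','s6');T=snap('top','t6');o=get_obs();print(o['tool_pos'],o['force'].round(1))
cv2.imwrite('pics/s6c.png',np.vstack([cv2.resize(cv2.imread('pics/s6.png')[140:290,90:490],None,fx=2,fy=2),cv2.resize(cv2.imread('pics/t6.png')[120:270,150:550],None,fx=2,fy=2)]))"
```

```text
clock: 36.75
tool_pos: [0.4832, 0.1787, 0.1536]
orientation: [179.9, -0.1, 87.8]
force: [-0.6, -0.0, -0.2]
opening: 0.0004
clock: 37.12
tool_pos: [0.4829, 0.1779, 0.1505]
orientation: [-179.9, 0.1, 87.7]
force: [0.7, -0.5, 0.2]
opening: 0.0006
[0.48301054 0.17790573 0.15077807] [ 0.2  0.5 -0.4]
```

View pics/s6c.png

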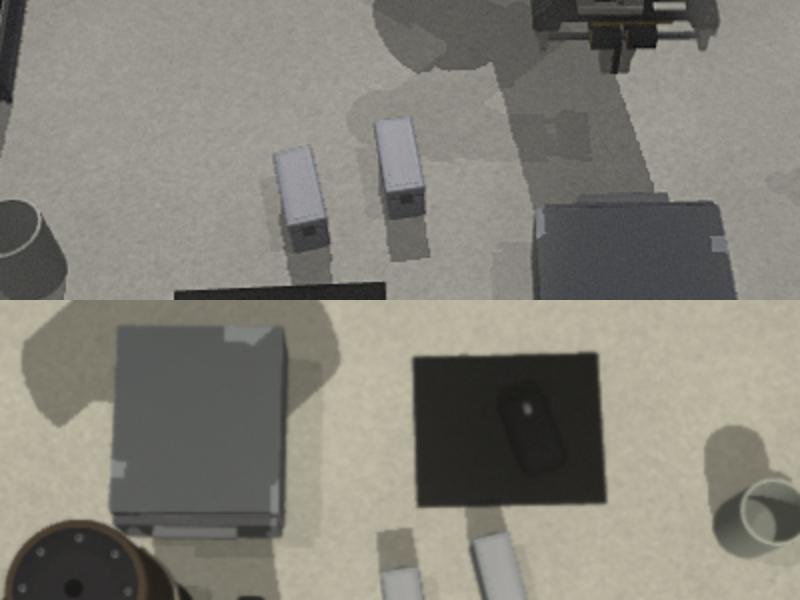

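The final view shows the drawer shut against the box, both light tins standing, and the mug and mouse in place. The robot is clear of everything.

```bash
python3 -c "
from plant import *
print(close_job())"
```

```text
the job is handed in; nothing more can be done
None
```

The heavy tin is standing in the drawer, the drawer is shut, and the job was handed in at about 37 s of the 72 s limit.

**Weighing:** I lifted each tin about 5 cm, left to right, and set each one back and released it. The left read about 1.9 N, the middle about 2.2 N and the right about 5 to 6 N, so the right tin is the heavy one.

**Placing and shutting:** I stood the right tin in the tray, let go and confirmed in the camera views that it was upright. I then pushed the lip at about 0.1 m/s or less, slowing to about 1 cm/s at the stop. The tool stopped advancing at x = 0.6005 m as the force rose.

**Last checks:** The final pictures show the drawer flush with the box, the two light tins in their places, the mug and mouse undisturbed, and the gripper touching nothing. The flask was outside the last picture I viewed; the arm did not come near it.

**Caveats:**
- **Push force:** The last push pressed the stop harder than it needed to, with about 38 N along the push and 47 N in total at the wrist. This went through the fingertips and is under the 120 N wrist limit. It is above the 40 N limit for the arm or gripper body, which I took not to cover the fingertips.
- **Heavy tin's weight:** The force readings were noisy by about 1 N. Some of the heavy tin's readings came out slightly below its stated range, but it was still clearly heavier than the other two.

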